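Load a relief block into the gated printing bed

ROBOT

A 6-joint arm with a two-finger parallel gripper is mounted at the origin on the work surface. World frame = base frame: x ahead of the robot, y to its left, z up, the work surface at z = 0. Lengths are in m, angles in rad, forces in N, time in s.
With the tool pointing down it reaches from about 0.35 to 1 m from the base axis. Payload 7.1 kg.
Tool frame: the origin (TCP) lies on the centre line of the jaws, within the pads' length; the fingertips stand 17 mm ahead of it and the grasp point (between the pads) lies 2 mm behind it; z points along the fingers, y is the line along which they close (so a half turn about z gives the same grasp; the last joint's range is limited). The gripper opens to 85 mm and grips with 20 to 120 N. Pads are 22 mm wide; open, the fingers measure 114 mm over their backs; the gripper's body (76 mm by 85 mm) begins 54 mm behind the grasp point. The pads swing forward as they close: fully open they stand 13 mm farther back than shut.
Start: joints at [-1.359, 0.423, 1.63, -0, 1.089, -0.019], TCP at [0.143, -0.608, 0.248] pointing down, gripper open.
Joint ranges: [-3, 3], [-0.9, 2.11], [0.09, 2.58], [-1.31, 4.45], [0.11, 2.69], [-2.54, 2.54]. Speed limits (rad/s): [2.39, 2.39, 3.01, 3.14, 3.14, 3.14].

INTERFACE

Orientations are given as a unit quaternion [w, x, y, z].
In Python, from bench import arm gives the robot as it stands. Calls block until the motion is done:
- arm.goto(position, orientation): joint-space move of the TCP to a pose.
- arm.move_linear(position, ori=None, feed=0.15): straight line of the TCP; ori=None keeps the orientation; feed is the mean speed in m/s.
- arm.move_j(angles): joint-space move.
- arm.open_gripper() and arm.close_gripper(): open the fingers fully, or close them until they stop; the grip force is fixed at half the most.
- arm.pause(seconds).
- arm.ik(position, orientation): joint angles nearest the present ones, or None.
- arm.observe(): the state.
- arm.capture(name): name is "side" or "top" or "wrist"; returns a dict with "img" (384x512x3 uint8, red, green, blue), "range_z" (384x512 float32, m along the optical axis (not along the pixel's ray), 0 where there is no reading), "intrinsics" (3x3 intrinsics, pixels), "k1" (the pictures are not rectified: a ray, as slopes to the right and down, at radius r is drawn at 1 + k1 r^2 times it, then the intrinsics apply), "view" (4x4, takes a point from world to camera coordinates); the wrist camera has in their place "mount" (4x4, takes a point from camera to tool coordinates, whose origin is the TCP and whose axes are the flange's). Camera axes: x right, y down, z forward; pixel columns grow to the right and rows downward; lengths in m; the calibration is good to about 2 mm. A picture is of the moment at which its call begins: read the wrist's pose just before it.
A pose or a line that the arm cannot do raises arm.IKError and nothing moves.
- arm.job_done(): hands the job in; it is judged then, once.
Trained networks look in the newest picture that a camera, given by its name, has taken for a name from the list of things; names that differ only in an ending like _2 or _b are one class to them, and where a whole thing is asked for, a point or a joint stands for the part that bears it (a point fixed in the world has none). Each returns a list of dicts, best first, with "p" (0 to 1); they miss things now and then, are a little off and sometimes report something else, mostly with a low value. They report only what shows in the picture. A call takes as long as a camera call. They do not tell look-alikes from the thing itself.
- arm.boxes_of(camera, query): "position" ([column, row] in pixels, amid what is visible of it).
The state is a dict: "time_s": time; "qpos": joint angles; "qd": joint speeds; "joint_torque": joint torques, N m; "tcp_pos": TCP position; "orientation": TCP orientation; "ft_force": force on the tool from outside, world axes, zero at the start; "moment": the same for the moment, N m; "grip_width": opening from 0.0 (shut) to 1.0 (fully open); "grasp_force": force on a finger pad.
Only numpy, scipy, OpenCV 4.12 (cv2) and the standard library are available. Lean on these libraries where they do the work, as an engineer would, in place of code of your own. Each camera call takes 0.05 s, during which the arm holds its last target. There are 200 camera calls.

TASK

Lift the thumb latch out of its catch and swing the gate open to about a right angle, clear of the plywood printing bed, and leave it open. Then take the relief block that fits the pocket in length (the middle-sized one of the three) and press it, carved face up, into the pocket until its face is flush with the bed. Leave everything else on the table where it stands.

Things in the scene. Friction and masses are not known exactly. Their poses are not given: they have to be found in the camera images.
- bed: Fixed plywood board, 150 mm along its x, 230 along its y, 34 thick; origin under its centre on the table, z up. A pocket is sunk in its top. At its x = 0 stand a steel hinge post (24 mm across, 44 above the board) at y = +100 mm, and the latch's catch at y = -104 mm: two steel cheeks 14 mm apart, within 13 mm of x = 0, 12 mm along y, 36 above the board.
- pocket (a point): Centre of the pocket's mouth, 34 mm above the table, axes as the bed's. Pocket: 104 mm along the bed's y, 59 along x, 24 deep, flat floor. In each short wall two spring balls poke out 4 mm, 14 below the mouth: a block enters freely for 8 mm, then stands on them; 5 to 15 N straight down on its middle drives it past them to the floor; if one end sticks up, press there.
- gate (a joint): Gate angle about its upright hinge, rad: 0 shut over the pocket, to 1.75 wide open; grows anticlockwise from above, the free end swinging to the bed's +x, away from the robot. Stays where left. A flat dark steel ladder, 52 mm wide, reaching 185 mm from the hinge (towards the bed's -y when shut), 12 to 20 mm above the bed's top.
- gate_hinge (a point): On the gate's hinge axis, 16 mm above the bed's top, at the bed's x = 0, y = +100 mm. Its axes turn with the gate.
- latch (a joint): Angle of the latch bar, rad: 0 lying on the gate, its end in the catch; to 0.5 raised; falls by its weight. Steel bar 10 mm wide, 8 high, along the gate's middle, pivoted about a level axis across the gate 90 mm from the gate's hinge axis and 25 mm above the bed's top; its tip is 122 mm beyond the pivot. Raised 0.2 or more it clears the catch.
- latch_tab (a point): Middle of the upright thumb tab on the latch bar: 75 mm beyond the bar's pivot (165 from the gate's hinge axis), 82 mm above the table while down. A steel plate 10 mm thick across the gate (bed's x when shut), 24 mm along the gate, 63 to 97 mm above the table. Pinch it, raise it, draw it round with the gate. Axes as the bed's when shut and down.
- block: The wanted relief block, wood with a grey lino face: 100 mm long, 56 mm wide, 24 mm thick, about 0.1 kg. The lowest 4 mm are 1 mm smaller all round. It lies carved face up; origin at the centre of its underside, x along its length, y across its width, z up.
- block_top (a point): Centre of the wanted block's carved top face, 24 mm above its underside.
- long_block: A similar relief block, too long for the pocket: 132 x 56 x 24 mm. It lies carved face up; origin at the centre of its underside, x along its length, y across its width, z up.
- short_block: A similar relief block, too short for the pocket: 72 x 56 x 24 mm. It lies carved face up; origin at the centre of its underside, x along its length, y across its width, z up.
- bottle: Green glass bottle standing, 60 mm across, 190 mm high; origin at the centre of its underside.
- tin: Ink tin standing, 72 mm across, 75 mm high; origin at the centre of its underside.
- brush_pot: White pot, 76 mm across, 100 mm high, with four brushes standing in it up to 225 mm above the table; origin at the centre of its underside.
- roller: Hand ink roller lying down: a black roll 36 mm thick and 80 mm wide along its own y with its wooden handle reaching 135 mm towards its own -x; 36 mm high; origin under the roll.
- palette_knife: Palette knife lying flat, about 200 mm long, along its own x; origin at the middle of its underside.
- oil_can: Aluminium can standing, 60 mm across, 130 mm high; origin at the centre of its underside.
Not all that is in view belongs to the job. What is shaped like the block but orange or turquoise is not meant.

How it is judged:
By the outcome, as a careful person would: the job done as asked, in the order asked, and still so for the second after the job is handed in, with the robot touching nothing.
It also fails if it takes over 72 s, if anything falls off the work surface, if the arm or the gripper's body presses on something with over 40 N, if the wrist force passes 120 N, or if a joint passes its speed limit or range.

## Working session

There is one attempt and no reset: what is moved stays moved. The work goes in short steps, each a Python script; the robot and the scene stay as the last script left them, time stands still between calls to the robot, and variables do not carry over. Pictures are saved under pics/ and viewed, at most 10 in all, crops included, and the job is handed in when it is done.

```bash
ls; mkdir -p pics; cat > h.py <<'E'
from bench import arm
import numpy as np, cv2
from scipy.spatial.transform import Rotation as R
def rot(q): return R.from_quat([q[1],q[2],q[3],q[0]])
def quat(r):
    x=r.as_quat(); return [x[3],x[0],x[1],x[2]]
def T(o):
    M=np.eye(4); M[:3,:3]=rot(o["orientation"]).as_matrix(); M[:3,3]=o["tcp_pos"]; return M
def cap(name):
    o=arm.observe(); c=arm.capture(name)
    c["c2w"]=T(o)@c["mount"] if name=="wrist" else np.linalg.inv(c["view"]); return c
def rays(c,px):
    px=np.asarray(px,float).reshape(-1,1,2)
    n=cv2.undistortPoints(px,np.array(c["intrinsics"],float),np.array([c["k1"],0,0,0,0.]))[:,0]
    return np.c_[n,np.ones(len(n))]
def at(c,px,z=None):
    """world point(s) at pixel(s): by range, or on plane z"""
    d=rays(c,px); M=c["c2w"]
    if z is None:
        p=np.asarray(px).reshape(-1,2).round().astype(int); d=d*c["range_z"][p[:,1],p[:,0]][:,None]
        return d@M[:3,:3].T+M[:3,3]
    w=d@M[:3,:3].T; s=(z-M[2,3])/w[:,2]; return w*s[:,None]+M[:3,3]
def cloud(c):
    h,w=c["range_z"].shape; v,u=np.mgrid[:h,:w]
    P=at(c,np.c_[u.ravel(),v.ravel()]).reshape(h,w,3); P[c["range_z"]==0]=np.nan; return P
def save(n,img,k=1): cv2.imwrite("pics/"+n,cv2.resize(img[:,:,::-1],None,fx=k,fy=k,interpolation=cv2.INTER_CUBIC))
def down(yaw): # tool pointing down, tool x axis along world yaw
    return quat(R.from_euler("z",yaw)*R.from_euler("x",np.pi))
E
python3 - <<'E'
from h import *
o=arm.observe(); print({k:np.round(v,3) for k,v in o.items()})
c=cap("top"); save("top0.png",c["img"],1.5)
print(c["c2w"].round(3).tolist(),c["k1"],c["intrinsics"])
for q in ["bed","pocket","gate","gate_hinge","latch","latch_tab","block","long_block","short_block","bottle","tin","brush_pot","roller","palette_knife","oil_can"]:
    try:
        for r in arm.boxes_of("top",q)[:4]:
            print(q,round(r["p"],2),np.round(r["position"]),at(c,r["position"])[0].round(3))
    except Exception as e: print(q,repr(e))
E
```

```text
pics
{'time_s': np.float64(0.0), 'qpos': array([-1.359,  0.424,  1.631,  0.   ,  1.089, -0.019]), 'qd': array([ 0.   , -0.   ,  0.001, -0.001,  0.   ,  0.001]), 'joint_torque': array([-0.0000e+00, -5.5738e+01, -2.8174e+01, -0.0000e+00,  7.0000e-03,
        0.0000e+00]), 'tcp_pos': array([ 0.143, -0.608,  0.248]), 'orientation': array([-0.001,  0.993,  0.115, -0.   ]), 'ft_force': array([-0.139, -0.031, -0.988]), 'moment': array([-0.003, -0.011, -0.025]), 'grasp_force': np.float64(0.0), 'grip_width': np.float64(0.996)}
[[-0.023, -0.998, 0.056, 0.336], [-1.0, 0.022, -0.005, -0.019], [0.003, -0.056, -0.998, 1.83], [0.0, 0.0, 0.0, 1.0]] -0.02969190043804664 [[448.6802934    0.         252.48217948]
 [  0.         448.6802934  193.95621581]
 [  0.           0.           1.        ]]
bed 0.72 [206. 183.] [0.484 0.156 0.063]
bed 0.64 [194. 191.] [0.457 0.21  0.014]
pocket 0.62 [196. 190.] [0.457 0.196 0.061]
gate 0.56 [191. 192.] [0.452 0.217 0.049]
gate_hinge 0.72 [196. 189.] [0.46  0.195 0.064]
latch 0.66 [201. 192.] [0.451 0.183 0.014]
latch_tab 0.59 [199. 186.] [0.477 0.19  0.006]
latch_tab 0.53 [314. 124.] [ 0.336 -0.019  1.83 ]
block 0.83 [347. 225.] [ 0.302 -0.404  0.022]
block 0.82 [273. 146.] [ 0.632 -0.116  0.021]
block 0.81 [260. 217.] [ 0.346 -0.054  0.022]
block 0.79 [329. 255.] [ 0.186 -0.327  0.022]
long_block 0.71 [330. 171.] [ 0.522 -0.343  0.027]
short_block 0.73 [195. 189.] [0.459 0.201 0.065]
short_block 0.71 [285. 189.] [ 0.455 -0.16   0.021]
bottle 0.68 [320. 203.] [ 0.39  -0.271  0.191]
brush_pot 0.78 [311. 125.] [ 0.696 -0.258  0.111]
roller 0.8 [374. 176.] [ 0.503 -0.529 -0.005]
roller 0.5 [285. 191.] [ 0.447 -0.158  0.023]
palette_knife 0.76 [125. 151.] [ 0.629  0.493 -0.004]
oil_can 0.84 [129. 211.] [0.378 0.442 0.128]
```

```bash
python3 - <<'E'
from h import *
c=cap("top"); im=c["img"][95:285,90:400]; save("top1.png",im,2.58)
E
```

```text
(no output)
```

View pics/top1.png

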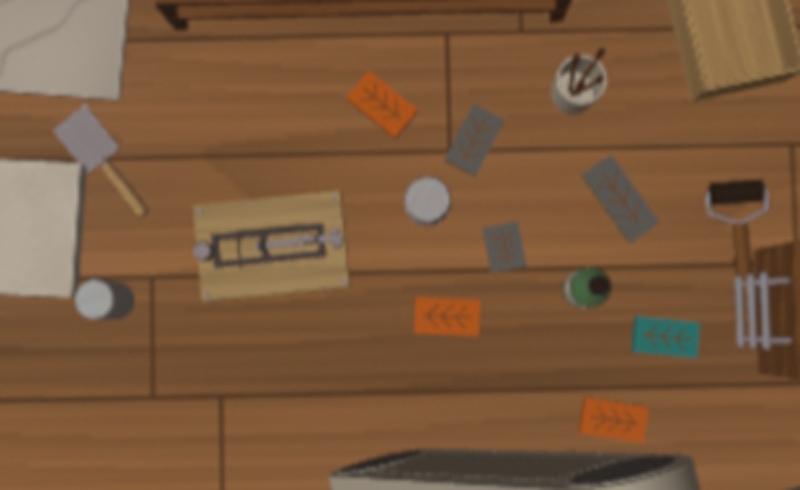

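The picture shows the bed at crop (270,245), with the hinge post left at (202,250) and the catch right at (337,238). There are three grey blocks, in full-image pixels: medium (274,149), long (330,172) and short (286,191). The orange ones are at (237,135), (263,217) and (328,257), and the turquoise one is at (348,225). The medium grey one is the candidate, so I'll measure lengths and then look from close by.

```bash
cat >> h.py <<'E'
def greyblocks(c,z=0.024,lo=0.012,hi=0.034):
    """grey, block-high regions: (centre, size, yaw of long axis)"""
    P=cloud(c); im=cv2.GaussianBlur(c["img"],(3,3),0); hsv=cv2.cvtColor(im,cv2.COLOR_RGB2HSV)
    m=((hsv[...,1]<70)&(P[...,2]>lo)&(P[...,2]<hi)).astype(np.uint8)
    m=cv2.morphologyEx(m,cv2.MORPH_CLOSE,np.ones((5,5)))
    out=[]
    for k in cv2.findContours(m,cv2.RETR_EXTERNAL,cv2.CHAIN_APPROX_NONE)[0]:
        if cv2.contourArea(k)<80: continue
        w=at(c,k[:,0],z)[:,:2].astype(np.float32)*1000
        (cx,cy),(a,b),t=cv2.minAreaRect(w)
        if a<b: a,b,t=b,a,t+90
        out.append((np.array([cx,cy])/1000,np.array([a,b]),np.deg2rad((t+90)%180-90),k[:,0].mean(0)))
    return out
E
python3 - <<'E'
from h import *
c=cap("top")
for g in greyblocks(c): print(*[np.round(x,3) for x in g])
P=cloud(c); Z=P[...,2]; print(np.nanpercentile(np.abs(Z[150:180,170:240]),[10,50]))
# bed: sand-coloured region
hsv=cv2.cvtColor(c["img"],cv2.COLOR_RGB2HSV); s=(slice(160,220),slice(155,235))
m=((Z>0.022)&(Z<0.12)).astype(np.uint8); mm=np.zeros_like(m); mm[s]=m[s]
k=max(cv2.findContours(mm,cv2.RETR_EXTERNAL,cv2.CHAIN_APPROX_NONE)[0],key=cv2.contourArea)
w=at(c,k[:,0],0.034)[:,:2].astype(np.float32)*1000; print(cv2.minAreaRect(w))
E
```

```text
[-0.194  0.614] [113.949 109.347] -0.899 [ 94.707 356.671]
[-0.064 -0.093] [74.906 23.901] -0.024 [272.239 319.478]
[ 0.449 -0.159] [67.193 51.7  ] 0.154 [285.058 190.481]
[ 0.521 -0.343] [126.329  52.662] 0.591 [329.985 171.544]
[0.506 0.659] [307.743 217.004] 1.499 [ 83.635 181.675]
[ 0.62  -0.116] [95.934 51.957] -0.515 [273.317 148.95 ]
[0.797 0.552] [236.316 176.68 ] 1.472 [108.88  109.531]
[0.00069199 0.00427895]
((460.2438049316406, 207.0303497314453), (150.3903350830078, 234.9845428466797), 4.730033874511719)
```

Medium block: measured 96×52 mm, with edges under-read by about 4 mm like the other two, so 100×56. It lies at (0.62,-0.116). Bed is at (0.460,0.207), yaw 4.7°. Next a wrist look at each from above, and the IK along the gate's arc.

```bash
python3 - <<'E'
from h import *
c=cap("wrist"); print(np.array(c["mount"]).round(3).tolist(), c["intrinsics"][0])
o=arm.observe(); p=o["tcp_pos"]
arm.move_linear([p[0],p[1],0.42],feed=0.3)
arm.goto([0.56,-0.116,0.40],down(-0.515))
c=cap("wrist"); save("blk.png",c["img"],1.2); print(arm.observe()["time_s"])
for g in greyblocks(c): print(*[np.round(x,3) for x in g])
for r in arm.boxes_of("wrist","block"): print(r, at(c,r["position"])[0].round(3))
yaw=np.deg2rad(4.7)
for y in (yaw+np.pi/2,yaw-np.pi/2):
    q=arm.ik([0.465,0.142,0.3],down(y)); q2=arm.ik([0.617,0.32,0.15],down(y+np.pi/2)); print(y,np.round(q,2) if q is not None else q, np.round(q2,2) if q2 is not None else q2)
E
```

```text
[[0.001, -0.945, -0.328, 0.085], [1.0, 0.001, -0.0, 0.0], [0.0, -0.328, 0.945, -0.126], [0.0, 0.0, 0.0, 1.0]] [344.72089948   0.         255.7323605 ]
4.025
[ 0.085 -0.046] [121.723  75.436] -1.554 [339.641 365.993]
[0.47  0.506] [59.689 28.961] -0.848 [  4.111 334.481]
[ 0.303 -0.408] [75.761 33.932] 1.462 [490.315 189.921]
[ 0.542 -0.06 ] [57.036 17.66 ] 0.72 [228.877 165.593]
[ 0.451 -0.157] [72.463 55.419] 0.172 [313.677 186.056]
[ 0.62  -0.114] [98.215 55.447] -0.502 [233.552 100.717]
[ 0.523 -0.341] [132.066  55.717] 0.59 [403.567  84.093]
[ 0.524 -0.496] [65.802 45.113] -0.38 [499.176  38.703]
{'position': [128.0, 115.6], 'p': 0.92} [0.681 0.028 0.024]
{'position': [481.6, 188.8], 'p': 0.91} [ 0.313 -0.395  0.024]
{'position': [293.6, 262.7], 'p': 0.79} [ 0.35  -0.069  0.026]
{'position': [234.4, 98.6], 'p': 0.76} [ 0.624 -0.118  0.024]
{'position': [461.0, 269.8], 'p': 0.68} [ 0.184 -0.318  0.023]
1.65282680163863 [ 0.27  0.15  1.88 -0.    1.11  0.19] [ 0.46  0.63  1.52  0.    0.99 -1.19]
-1.488765851951163 None [ 0.46  0.63  1.52 -0.    0.99  1.95]
```

View pics/blk.png

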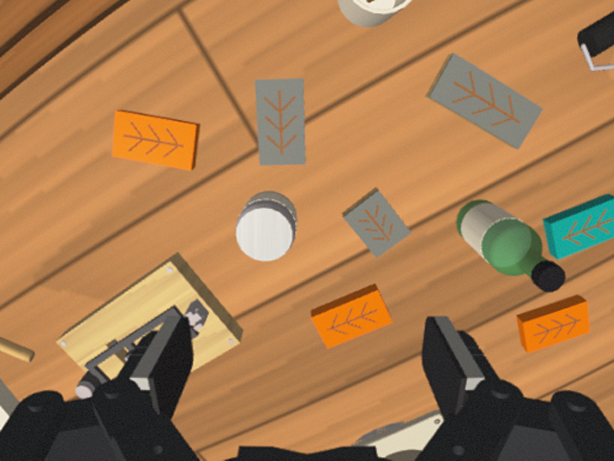

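The wanted block is the grey one at (280,121) here, measured 98×55 mm against 72×55 for the short and 132×56 for the long. It's neither orange nor turquoise, so it's confirmed. Now I'll go over the latch tab.

```bash
cat >> h.py <<'E'
def bedfit(c,guess,gyaw):
    """bed centre and yaw from the board's top face in a wrist picture"""
    P=cloud(c); m=((P[...,2]>0.027)&(P[...,2]<0.041)&(np.hypot(P[...,0]-guess[0],P[...,1]-guess[1])<0.16))
    m[260:]=0
    return P,m
E
python3 - <<'E'
from h import *
y=np.deg2rad(4.7)+np.pi/2
arm.goto([0.465,0.142,0.30],down(y)); arm.pause(0.3)
c=cap("wrist"); save("tab.png",c["img"],1.2)
P=cloud(c); np.savez("tab.npz",P=P,img=c["img"],c2w=c["c2w"],K=c["intrinsics"],k1=c["k1"])
Z=P[...,2]
for lo,hi in ((0.09,0.105),(0.072,0.083),(0.064,0.075)):
    m=(Z>lo)&(Z<hi)&(np.hypot(P[...,0]-.46,P[...,1]-.2)<.17); m=m.astype(np.uint8)
    n,l,s,ce=cv2.connectedComponentsWithStats(m)
    for i in range(1,n):
        if s[i,4]>15: print(lo,s[i],P[l==i].mean(0).round(4),np.ptp(P[l==i],axis=0).round(3))
for q in ("latch_tab","gate_hinge","pocket"):
    for r in arm.boxes_of("wrist",q)[:2]: print(q,r,at(c,r["position"])[0].round(3))
E
```

```text
0.09 [249 153  10  25 232] [0.4634 0.1434 0.0963] [0.01  0.024 0.009]
0.072 [249 149  10   5  22] [0.4626 0.154  0.0774] [0.009 0.003 0.01 ]
0.064 [243   0  23   7  90] [0.4515 0.2951 0.0691] [0.021 0.006 0.01 ]
0.064 [246  80  16  13 153] [0.4574 0.2173 0.0656] [0.016 0.012 0.004]
0.064 [250 101   9   8  18] [0.4594 0.1996 0.0643] [0.008 0.007 0.002]
0.064 [249 147   8   5  16] [0.4612 0.1542 0.0685] [0.007 0.004 0.01 ]
0.064 [242 188   6  12  71] [0.4566 0.104  0.0694] [0.006 0.012 0.007]
0.064 [260 188   6  12  58] [0.4767 0.1054 0.0697] [0.005 0.012 0.007]
latch_tab {'position': [255.4, 131.7], 'p': 0.94} [0.463 0.171 0.063]
latch_tab {'position': [231.0, 342.9], 'p': 0.74} [ 0.453 -0.147  0.024]
gate_hinge {'position': [253.3, 94.7], 'p': 0.66} [0.458 0.209 0.063]
pocket {'position': [252.4, 94.0], 'p': 0.73} [0.457 0.209 0.064]
```

View pics/tab.png

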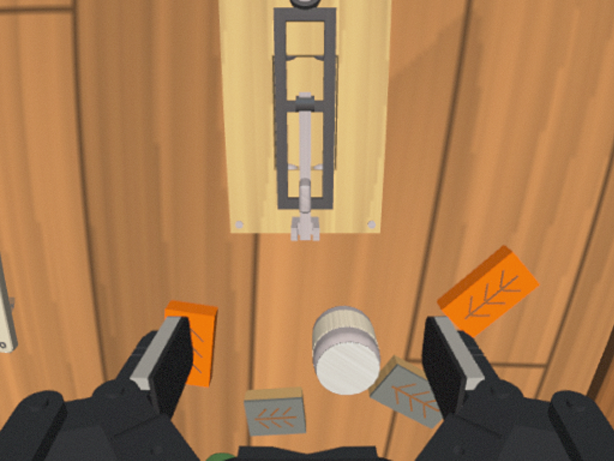

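The tab top is found at (0.463,0.143) with z≈0.097 and size 10×24 mm. The pivot is 74 mm away and the catch 39 mm away, all as specified. That puts the hinge at (0.450,0.3075) and bed yaw at 4.7°. Now grasp and lift.

```bash
cat >> h.py <<'E'
HINGE=np.array([0.4500,0.3075]); YAW=np.deg2rad(4.7)
def tabpose(th,a,up=0.002):
    g=YAW-np.pi/2+th; u=np.array([np.cos(g),np.sin(g),0]); z=np.array([0,0,1.]); k=np.cross(u,z)
    r=R.from_rotvec(k*a); piv=np.r_[HINGE,0.059]+0.090*u
    return piv+r.apply(0.075*u+(0.023+up)*z), quat(r*rot(down(g+np.pi)))
def rep(s=""):
    o=arm.observe(); print(s,round(float(o["time_s"]),2),o["tcp_pos"].round(3),"F",o["ft_force"].round(1),"w",round(float(o["grip_width"]),2),"g",round(float(o["grasp_force"]),1))
E
python3 - <<'E'
from h import *
for th in np.linspace(0,1.6,9):
    q=arm.ik(*tabpose(th,0.3)); print(np.round(q,2) if q is not None else None)
p,q=tabpose(0,0)
arm.move_linear([p[0],p[1],0.15],q,feed=0.25); arm.move_linear(p,feed=0.08); rep("at")
arm.close_gripper(); rep("closed")
for a in (0.1,0.2,0.3): arm.move_linear(*tabpose(0,a),feed=0.05); rep(a)
E
```

```text
[ 0.46  0.51  1.96 -0.39  0.82  0.66]
[ 0.45  0.52  1.94 -0.43  0.78  0.49]
[ 0.45  0.54  1.9  -0.45  0.74  0.31]
[ 0.45  0.55  1.87 -0.46  0.7   0.12]
[ 0.46  0.56  1.84 -0.46  0.66 -0.07]
[ 0.47  0.58  1.81 -0.43  0.62 -0.27]
[ 0.49  0.59  1.79 -0.39  0.58 -0.49]
[ 0.51  0.6   1.77 -0.32  0.55 -0.72]
[ 0.53  0.61  1.75 -0.24  0.52 -0.96]
at 7.78 [0.464 0.143 0.084] F [-0.1  0.4  0.6] w 1.0 g 0.0
closed 8.46 [0.464 0.143 0.084] F [-0.5 -0.7  2.9] w 0.1 g 60.5
0.1 8.77 [0.463 0.146 0.091] F [ 0.7 -3.2  1.7] w 0.1 g 60.4
0.2 9.07 [0.463 0.149 0.098] F [ 0.  -4.   2.9] w 0.11 g 60.4
0.3 9.38 [0.462 0.154 0.105] F [ 1.2 -4.   4. ] w 0.11 g 60.5
```

```bash
python3 - <<'E'
from h import *
for th in np.linspace(0,1.58,10)[1:]:
    arm.move_linear(*tabpose(th,0.3),feed=0.08); rep(round(th,2))
    if np.linalg.norm(arm.observe()["ft_force"])>50: print("stop"); break
else:
    for a in (0.15,0.02): arm.move_linear(*tabpose(th,a),feed=0.08); rep(a)
E
```

```text
0.18 9.88 [0.489 0.158 0.105] F [-1.  0.  2.] w 0.11 g 60.4
0.35 10.37 [0.514 0.167 0.105] F [-0.5  0.9  1.7] w 0.11 g 60.3
0.53 10.86 [0.538 0.181 0.105] F [-0.4 -0.4  1.1] w 0.11 g 60.3
0.7 11.35 [0.558 0.198 0.105] F [-0.4  0.4  1.4] w 0.11 g 60.3
0.88 11.84 [0.576 0.219 0.105] F [-1.6  0.5  1.1] w 0.1 g 60.3
1.05 12.33 [0.589 0.242 0.105] F [-2.9 -0.3  0.8] w 0.11 g 60.3
1.23 12.82 [0.599 0.267 0.105] F [-2.9 -0.1  1. ] w 0.11 g 60.3
1.4 13.32 [0.603 0.294 0.105] F [-3.8  0.3  0.2] w 0.11 g 60.4
1.58 13.81 [0.603 0.321 0.105] F [-4.5 -0.2  0. ] w 0.11 g 60.4
0.15 14.12 [0.61  0.321 0.094] F [-5.2 -2.   1.6] w 0.11 g 61.0
0.02 14.4 [0.614 0.321 0.085] F [-5.7 -1.1  3.4] w 0.11 g 61.0
```

```bash
python3 - <<'E'
from h import *
arm.open_gripper(); p=arm.observe()["tcp_pos"]
arm.move_linear([p[0],p[1],0.28],feed=0.25)
arm.goto([0.458,0.16,0.30],down(YAW+np.pi/2)); arm.pause(0.3)
c=cap("wrist"); save("pocket.png",c["img"],1.2); rep()
P=cloud(c); Z=P[...,2]
L=R.from_euler("z",-YAW).apply((P-[0.4581,0.2079,0]).reshape(-1,3)).reshape(P.shape)
m=((Z>0.0)&(Z<0.018)&(abs(L[...,0])<.045)&(abs(L[...,1])<.08)).astype(np.uint8)
n,l,s,ce=cv2.connectedComponentsWithStats(m); i=1+s[1:,4].argmax(); 
f=L[l==i]; print("floor z",np.median(f[:,2]),"x",np.percentile(f[:,0],[.5,99.5]).round(4),"y",np.percentile(f[:,1],[.5,99.5]).round(4),s[i])
# mouth: contour of (not board-top) in region, projected on z=.034
L2=at(c,np.stack(np.meshgrid(np.arange(512),np.arange(384)),-1).reshape(-1,2),0.034).reshape(P.shape)
M=R.from_euler("z",-YAW).apply((L2-[0.4581,0.2079,0]).reshape(-1,3)).reshape(P.shape)
m=((Z<0.029)&(abs(M[...,0])<.05)&(abs(M[...,1])<.08)).astype(np.uint8)
n,l,s,ce=cv2.connectedComponentsWithStats(m); i=1+s[1:,4].argmax()
k=max(cv2.findContours((l==i).astype(np.uint8),0,cv2.CHAIN_APPROX_NONE)[0],key=cv2.contourArea)
w=at(c,k[:,0],0.034)[:,:2].astype(np.float32)*1000; print("mouth",cv2.minAreaRect(w),s[i])
g=P[(Z>0.048)&(Z<0.058)&(P[...,0]>.48)&(abs(P[...,1]-.32)<.05)]; print("gate pts",len(g),g.min(0),g.max(0))
# board outline
m=((Z>0.025)&(Z<0.042)&(abs(L[...,0])<.1)&(abs(L[...,1])<.14)).astype(np.uint8)
b=L[m>0]; print("board",np.percentile(b,[.3,99.7],axis=0).round(4).tolist())
E
```

```text
17.68 [0.458 0.16  0.3  ] F [-0.1  0.8 -0. ] w 1.0 g 0.0
floor z 0.01015806573099512 x [-0.0296  0.0299] y [-0.0523  0.0508] [ 233   65   53   91 4454]
mouth ((458.2334899902344, 207.71365356445312), (58.526092529296875, 103.02182006835938), 4.459127902984619) [ 233   64   54   94 4847]
gate pts 2088 [0.4800323  0.28331864 0.04809084] [0.66120173 0.34126205 0.0579938 ]
board [[-0.0744, -0.1148, 0.0262], [0.075, 0.1139, 0.0367]]
```

View pics/pocket.png

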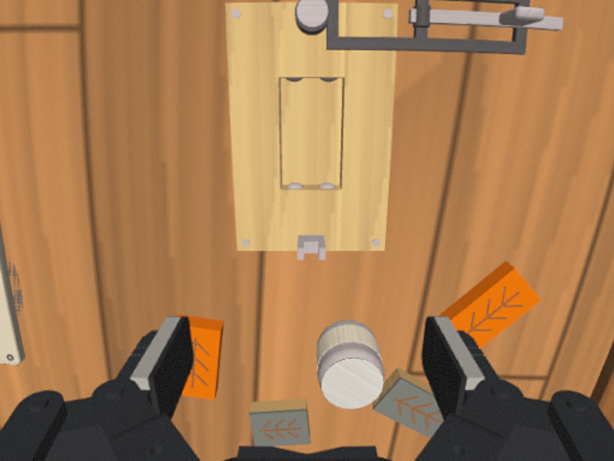

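Gate is open at a right angle, seen top right with its ladder clear of the pocket. The pocket at (311,132) is free, measured 58.5×103 mm at (0.458,0.208), yaw 4.5–4.7°. Now the block.

```bash
python3 - <<'E'
from h import *
b=np.array([0.620,-0.114]); by=-0.502
arm.move_linear([0.458,0.16,0.32],feed=0.25)
arm.goto([*b,0.22],down(by+np.pi)); arm.pause(0.3)
c=cap("wrist"); 
g=[g for g in greyblocks(c) if np.linalg.norm(g[0]-b)<.02 and abs(g[1][0]-100)<6 and abs(g[1][1]-56)<5]
print([[np.round(x,3) for x in k] for k in g])
assert len(g)==1; b,_,by,_=g[0]
arm.move_linear([*b,0.12],down(by+np.pi),feed=0.2)
arm.move_linear([*b,0.027],feed=0.08); rep("down")
arm.close_gripper(); rep("closed")
arm.move_linear([*b,0.20],feed=0.15); arm.pause(.2); rep("up")
c=cap("wrist"); save("held.png",c["img"],1.2)
P=cloud(c); h=P[:,:,:]; t=np.linalg.inv(T(arm.observe())); Q=P@t[:3,:3].T+t[:3,3]
m=(abs(Q[...,1])<.02)&(abs(Q[...,0])<.06)&(Q[...,2]<.05)&(Q[...,2]>-.02); q=Q[m]; 
print("block top in tool: x",np.percentile(q[:,0],[1,99]).round(4),"z",np.median(q[:,2]).round(4),len(q))
E
```

```text
[[array([ 0.62 , -0.114]), array([99.604, 55.374]), np.float64(-0.495), array([254.532, 165.458])]]
down 21.58 [ 0.62  -0.114  0.028] F [-0.2  0.5 -0.1] w 1.0 g 0.0
closed 21.98 [ 0.62  -0.114  0.028] F [-1.3 -0.7  5.7] w 0.64 g 63.8
up 23.48 [ 0.619 -0.114  0.199] F [ 0.5 -0.2 -0.7] w 0.63 g 63.2
block top in tool: x [-0.0484  0.05  ] z 0.0039 19069
```

View pics/held.png

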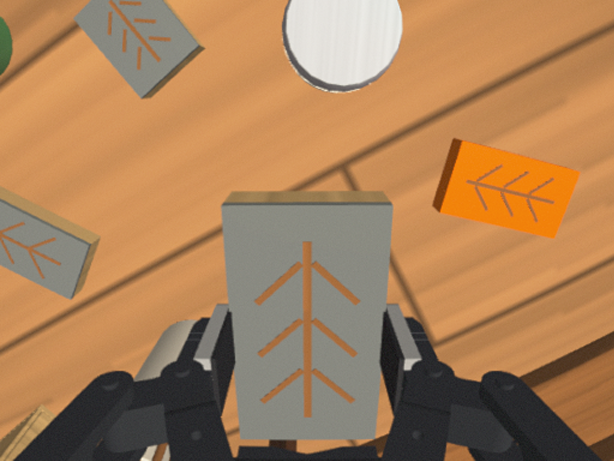

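The block is gripped squarely in hand at (307,320): centred within 1 mm, face 4 mm ahead of the TCP. Next I'll carry it over and lower it with force watching.

```bash
python3 - <<'E'
from h import *
y=np.deg2rad(4.6)+np.pi/2; d=np.array([np.cos(y),np.sin(y)])
pc=np.array([0.4582,0.2078])-0.0008*d
p=arm.observe()["tcp_pos"]
arm.move_linear([p[0],p[1],0.26],feed=0.25)
arm.goto([*pc,0.22],down(y))
arm.move_linear([*pc,0.085],feed=0.12); arm.move_linear([*pc,0.066],feed=0.05); arm.pause(.2); rep("above")
f0=arm.observe()["ft_force"][2]
for z in np.arange(0.0635,0.0535,-0.0015):
    arm.move_linear([*pc,z],feed=0.02); rep(round(z,4))
    if abs(arm.observe()["ft_force"][2]-f0)>8: print("contact"); break
E
```

```text
above 27.35 [0.458 0.207 0.066] F [ 0.2 -0.2 -1.7] w 0.63 g 63.5
0.0635 27.62 [0.458 0.207 0.063] F [ 0.2  0.2 -0.4] w 0.63 g 63.5
0.062 27.88 [0.458 0.207 0.062] F [ 0.3 -0.6 -1. ] w 0.64 g 63.5
0.0605 28.12 [0.458 0.207 0.06 ] F [ 0.1 -0.2 -1.2] w 0.64 g 63.5
0.059 28.38 [0.458 0.207 0.059] F [ 0.9  0.1 -1.3] w 0.64 g 63.5
0.0575 28.62 [0.458 0.207 0.057] F [ 0.6  0.7 -1.3] w 0.63 g 63.5
0.056 28.88 [0.458 0.207 0.056] F [ 0.1  0.2 -0.9] w 0.63 g 63.5
0.0545 29.12 [0.458 0.207 0.054] F [-0.1 -0.9 -1.1] w 0.63 g 63.5
```

```bash
python3 - <<'E'
from h import *
p=arm.observe()["tcp_pos"]; arm.open_gripper()
pc=[0.4582,0.2078]
arm.move_linear([p[0],p[1],0.12],feed=0.12); arm.close_gripper()
arm.move_linear([*pc,0.075],feed=0.1); arm.pause(.2); rep("above"); f0=arm.observe()["ft_force"][2]
for z in np.arange(0.072,0.0485,-0.0015):
    arm.move_linear([*pc,z],feed=0.02); arm.pause(.05); rep(round(z,4))
    f=abs(arm.observe()["ft_force"][2]-f0)
    if f>25 : print("stop"); break
arm.move_linear([*pc,0.12],feed=0.15)
arm.move_linear([*(np.array(pc)+[0.004,-0.05]),0.28],feed=0.25); arm.open_gripper(); arm.pause(.2)
c=cap("wrist"); save("placed.png",c["img"],1.2); rep()
P=cloud(c); L=R.from_euler("z",-YAW).apply((P-[0.4581,0.2079,0]).reshape(-1,3)).reshape(P.shape)
b=lambda x0,x1,y0,y1: np.nanmedian(L[...,2][(L[...,0]>x0)&(L[...,0]<x1)&(L[...,1]>y0)&(L[...,1]<y1)])
print("block -y,mid,+y",b(-.02,.02,-.048,-.035),b(-.02,.02,-.01,.01),b(-.02,.02,.035,.048),"-x,+x",b(-.026,-.018,-.04,.04),b(.018,.026,-.04,.04),"board",b(-.07,-.035,-.05,.05),b(.035,.07,-.05,.05))
E
```

```text
above 31.81 [0.459 0.208 0.076] F [0.6 0.  0.2] w 0.0 g 0.0
0.072 32.16 [0.458 0.208 0.072] F [ 0.9 -0.2 -0.5] w -0.0 g 0.0
0.0705 32.46 [0.458 0.208 0.07 ] F [ 0.2 -0.1 -0.1] w -0.0 g 0.0
0.069 32.76 [0.458 0.208 0.069] F [-0.3  0.  -0.4] w -0.0 g 0.0
0.0675 33.06 [0.458 0.208 0.067] F [ 0.6 -0.3  1.4] w -0.0 g 0.0
0.066 33.36 [0.458 0.208 0.066] F [-0.1 -0.6 -0.7] w -0.0 g 0.0
0.0645 33.66 [0.458 0.208 0.064] F [ 0.5 -0.4  0.2] w 0.0 g 0.0
0.063 33.96 [0.458 0.208 0.063] F [-0.2 -0.2  0.3] w -0.0 g 0.0
0.0615 34.26 [0.458 0.208 0.061] F [-0.8 -1.2 -0.1] w 0.0 g 0.0
0.06 34.56 [0.458 0.208 0.06 ] F [-0.   0.1  0.1] w 0.0 g 0.0
0.0585 34.86 [0.458 0.208 0.058] F [-0.9 -0.3 -0.8] w -0.0 g 0.0
0.057 35.16 [0.458 0.208 0.057] F [-0.1  0.1 -0.4] w 0.0 g 0.0
0.0555 35.46 [0.458 0.208 0.055] F [0.5 0.2 0.4] w -0.0 g 0.0
0.054 35.76 [0.458 0.208 0.054] F [-0.6 -0.2  0.4] w 0.0 g 0.0
0.0525 36.06 [0.458 0.208 0.052] F [-0.3 -0.6  0. ] w -0.0 g 0.0
0.051 36.36 [0.458 0.208 0.051] F [-0.3 -0.2  2.3] w -0.0 g 1.3
0.0495 36.66 [0.458 0.208 0.051] F [-5.4 -2.6 23.4] w 0.0 g 11.3
 39.12 [0.462 0.158 0.28 ] F [-0.1 -0.3 -0. ] w 1.0 g 0.0
block -y,mid,+y 0.3375865366922839 0.034245478073479385 0.03423432291221212 -x,+x 0.034505961208454394 0.03440601526339443 board 0.3182590824457315 0.31846598116685126
```

View pics/placed.png

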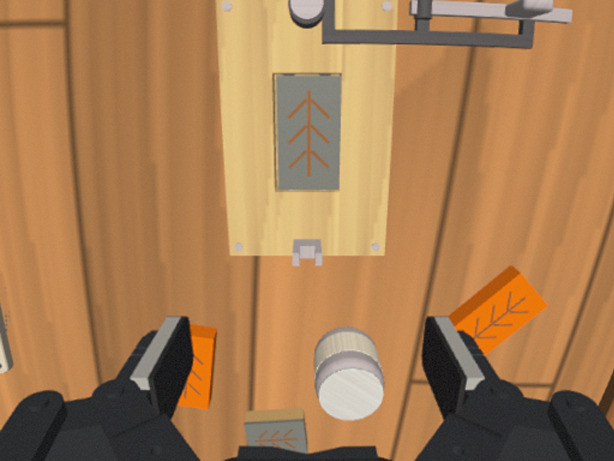

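The picture shows the block seated in the pocket at (307,132), with the gate still open top right. The −y reading was polluted by gripper pixels, so I'll recheck both ends before handing in.

```bash
python3 - <<'E'
from h import *
arm.pause(.3); c=cap("wrist")
P=cloud(c); L=R.from_euler("z",-YAW).apply((P-[0.4581,0.2079,0]).reshape(-1,3)).reshape(P.shape)
def b(x0,x1,y0,y1):
    v=L[...,2][(L[...,0]>x0)&(L[...,0]<x1)&(L[...,1]>y0)&(L[...,1]<y1)&(L[...,2]<.1)]; return np.median(v).round(4),len(v)
for y in (-.047,-.03,0,.03,.045): print(y,b(-.025,-.01,y-.004,y+.004),b(.01,.025,y-.004,y+.004),"board",b(-.07,-.035,y-.004,y+.004),b(.035,.07,y-.004,y+.004))
E
```

```text
-0.047 (np.float64(0.0341), 90) (np.float64(0.0339), 93) board (np.float64(0.0341), 226) (np.float64(0.0341), 227)
-0.03 (np.float64(0.0341), 95) (np.float64(0.034), 98) board (np.float64(0.034), 233) (np.float64(0.0341), 222)
0 (np.float64(0.0342), 97) (np.float64(0.0343), 99) board (np.float64(0.0341), 252) (np.float64(0.0343), 241)
0.03 (np.float64(0.0341), 115) (np.float64(0.0341), 120) board (np.float64(0.0343), 267) (np.float64(0.0342), 264)
0.045 (np.float64(0.0341), 119) (np.float64(0.0342), 120) board (np.float64(0.0341), 277) (np.float64(0.0342), 274)
```

Flush everywhere to within 0.3 mm, the gate is open and the robot is clear.

```bash
python3 -c "
from bench import arm
print(arm.job_done())"
```

```text
the job is handed in; nothing more can be done
None
```

The job is handed in at about 40 s: the latch is lifted, the gate is left open at about a right angle, and the middle-sized block is pressed face up into the pocket, measured flush with the bed to within 0.3 mm; the verdict was not reported.

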